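# Find the heavy side of a shaker rotor

### The job

Swing the keeper bar down over the rotor's axle until it rests in its catch, before the rotor is turned. Then turn the rotor by its handle, at least right round to the opposite side, to feel which side is heavy (a weight hidden inside puts one side out of balance), and turn it so that this heavy side is straight down. Finish with the gripper still holding the handle, the rotor at rest there; leave the other things on the table alone.

Things in the scene. Friction and masses are not known exactly. Their poses are not given: they have to be found in the camera images.
- axle (a point): Middle of the rotor, on its level axle, 140 mm above the table. The rotor is a plain closed metal disc, 130 mm across, 24 mm thick, upright in a grey bench stand fixed to the table. Axes are the stand's: x along the axle from the handle side (near the robot) to the post behind the disc, y left, z up. Base plate: top at 14 mm, from 43 mm in front of this point to 107 mm behind, 65 mm to each side.
- bearing (a point): Point on the axle in the post's bearing, 72 mm behind the disc's middle; same axes. The rotor turns without limit either way. The bearing is stiff: its friction (0.30 N m) slightly exceeds the hidden weight's pull (0.21 to 0.27 N m), so the rotor stays where it is left. Turning is hardest while the heavy side rises past axle height, easiest while it sinks past axle height.
- counterweight (a point): Middle of the round steel boss (26 mm across, 12 mm high) on the disc's front face, opposite the handle, 48 mm off the axle; turns with the disc. It exactly balances the handle, so it is NOT the heavy side. The unseen weight inside the disc (42 mm off the axle) sits at any angle, unrelated to handle and boss and different each time; it can only be felt.
- handle: Black revolving handle of the rotor: a round sleeve 16 mm thick, 64 mm long, level, parallel to the axle, sticking out of the disc's front. Origin at its middle, 72 mm in front of the disc's middle, 48 mm off the axle. Its rear end is 28 mm in front of the disc's face, its front end free. It spins freely on its spindle, so a pinch from above can lead it round the circle.
- keeper (a joint): Angle of the keeper bar: 0 when it lies level across the axle in its catch (its stop), growing as it is swung up; 1.57 when it stands upright, at most 1.8. It stays where it is left (hinge friction about 0.09 N m).
- keeper_hinge (a point): Hinge of the keeper bar, on top of the post 72 mm behind the disc's middle, 52 mm to the left and 20 mm above the axle (160 mm above the table). Same axes as the stand; the hinge runs along x. The bar is a dark metal bar 14 mm wide, 10 mm thick and 122 mm long from the hinge; shut it runs from the hinge to the right (stand -y) and its middle line is at hinge height.
- keeper_end (a point): Middle of the round thumb-roll (16 mm thick, 20 mm long) at the free end of the keeper bar, 114 mm from the hinge.
- petri: Bystander: clear round dish, 64 mm across, 16 mm high; origin under its middle.
- slide_box: Bystander: grey box, 96 x 62 x 26 mm; origin under its middle.
- tube_50: Bystander: standing tube with a screw cap, 38 mm across, 110 mm high; origin under its middle.
- tumbler: Bystander: tall drinking cup, 86 mm across, 174 mm high; origin under its middle.

How it is judged:
On the way, in this order (a step that is already met when the one before it is completed fails the run):
1. the keeper bar is down in its catch, the rotor not yet turned (value of joint keeper below 0.06 rad and distance of handle from where it was at the start of the episode below 0.02 m), for 0.1 s.
2. the rotor has been turned by its handle round to about the opposite side (distance of handle from where it was at the start of the episode above 0.085 m and contact force between the fingers and handle above 0.5 N), for 0.1 s.
At the end, for the whole second after the job is handed in: The gripper holds the handle (over 2 N), the rotor stands still with the hidden weight within 25 degrees of straight down, and the keeper bar is down in its catch (within 0.06 rad) (z of core_c0 in the frame of axle below -0.0381 m and value of joint keeper below 0.06 rad and contact force between the fingers and handle above 2 N and linear speed of handle below 0.01 m/s); the arm keeps its last pose, push and grip.
It fails at once if the rotor is turned while the keeper is still open (value of joint keeper above 0.15 rad and distance of handle from where it was at the start of the episode above 0.03 m).
It fails at once if a bystander is disturbed (distance of any of petri, slide_box, tube_50, tumbler from where it was at the start of the episode above 0.03 m).
It also fails if it takes over 72 s, if anything falls off the work surface, if the arm or the gripper's body presses on something with over 40 N, if the wrist force passes 120 N, or if a joint passes its speed limit or range.

### The arm

A 7-joint arm with a two-finger parallel gripper is mounted at the origin on the work surface; the furniture and walls round the work are solid. World frame = base frame: x ahead of the robot, y to its left, z up, the work surface at z = 0. Lengths are in m, angles in rad, forces in N, time in s.
With the tool pointing down it reaches from about 0.4 to 0.85 m from the base axis. Payload 10.4 kg.
Tool frame: the origin (TCP) lies at the very end of the fingers, on their centre line; the grasp point (between the pads) lies manip.hold_point_z behind it (manip.hold_point_z is the distance from the TCP to the grasp point, in m); z points along the fingers, x is the direction in which the jaws open and shut, and the axes are right-handed (so a half turn about z gives the same grasp; the last joint's range is limited). The gripper opens to 85 mm and grips with 20 to 120 N. Pads are 22 mm wide; open, the fingers measure 114 mm over their backs; the gripper's body (76 mm by 85 mm) begins 54 mm behind the grasp point. The pads swing forward as they close: fully open they stand 13 mm farther back than shut.
Start: joints at [1.274, 0.332, -0.065, 1.46, 0.022, 1.35, -0.088], TCP at [0.169, -0.602, 0.231] pointing down, gripper open.
Joint ranges: [-2.6, 2.6], [-0.5, 2.12], [-1.47, 1.34], [0.16, 2.42], [-1.27, 4.41], [0.06, 2.06], [-2.6, 2.6]. Speed limits (rad/s): [2.22, 2.22, 2.79, 2.79, 3.14, 3.14, 3.14].

### API

Orientations are given as a unit quaternion [x, y, z, w].
In Python, from workcell import readout, camera, camera_info, manip gives the robot as it stands.
- The arm moves only by the tool play_rows, never from a script. Its argument "rows" is a list of rows, each a list of 3 entries, a list of its own where there are three numbers: the shift along the world's x, y, z in mm, then the turn, a rotation vector about the world's x, y, z in degrees, then the finger opening in mm, from 0 to 85.4. In form: [[[tx, ty, tz], [rx, ry, rz], fingers], ...]. A call has 1 to 12 rows; each row shifts and turns the commanded pose from where the row before left it; what a row does not reach is not made up. A row lasts 1/8 s, in which the tool goes at most 62.5 mm and 10.7 degrees, less where a joint would pass 70% of its speed; a pose out of reach is approached as far as the arm can. A call with a gripper value outside its range is refused whole. The fingers move at their own pace and stop on an object; "force" is the grip in N (left out, the last holds). Time passes only in rows, so rows that do not move let the fingers close. It gives the time, the measured TCP pose, the force and the opening at its end, in the units of the state.
- readout.get_obs(): the state, without advancing time (a new reading comes with each control period).
- camera(name): name is "side" or "top" or "wrist"; returns the picture (384x512x3 uint8, blue, green, red); there is no depth.
- camera_info(name): a dict with "fx", "fy", "cx", "cy" (pixels), "k1" (the pictures are not rectified: a ray, as slopes to the right and down, at radius r is drawn at 1 + k1 r^2 times it, then the intrinsics apply), "world_from_camera" (4x4, takes a point from camera to world coordinates). Camera axes: x right, y up, looking along -z (the intrinsics and any distortion apply to the point x, -y, -z); pixel columns grow to the right and rows downward; lengths in m; the calibration is good to about 2 mm. A picture is of the moment at which its call begins: read the wrist's pose just before it. camera_info takes no time and is no camera call; for the wrist camera it gives the pose at the moment of the call.
- manip.hand_in(): hands the job in, once; it reports no verdict.
The state is a dict: "clock": time; "joint_pos": joint angles; "joint_velocities": joint speeds; "tau": joint torques, N m; "position": TCP position; "ee_rot": TCP orientation; "ft_force": force on the tool from outside, world axes, zero at the start; "torque": the same for the moment, N m; "grip_width": opening from 0.0 (shut) to 1.0 (fully open).
Only numpy, scipy, OpenCV 4.12 (cv2) and the standard library are available. Lean on these libraries where they do the work, as an engineer would, in place of code of your own. Each camera call takes 0.05 s, during which the arm holds its last target.

## Working session

There is one attempt and no reset: what is moved stays moved. The work goes in short steps, Python scripts to look and compute and a tool call to move; the robot and the scene stay as the last step left them, time stands still between calls to the robot, and variables do not carry over. Pictures are saved under pics/ and viewed, and the job is handed in when it is done.

Besides the shell and the picture viewer there is one more tool, called as name(argument=value, ...) on one line, values as JSON. play_rows: Moves the arm, as the interface text tells. Its arguments: {"type":"object","properties":{"rows":{"type":"array"},"force":{"type":"number"}},"required":["rows"]}

```bash
ls; mkdir -p pics
python3 - <<'E'
from workcell import readout, camera, camera_info, manip
import cv2
print(readout.get_obs()); print(manip.hold_point_z)
for n in ["side","top","wrist"]:
    print(n,camera_info(n)); cv2.imwrite(f"pics/{n}0.png",camera(n))
E
```

```text
pics
{'clock': 0.0, 'joint_pos': array([ 1.2743686 ,  0.33285565, -0.06470299,  1.46093081,  0.02161093,
        1.34991346, -0.08848565]), 'joint_velocities': array([-0.00111394, -0.00233471, -0.00030753, -0.00010236, -0.00093889,
       -0.00197917, -0.00087092]), 'tau': array([-4.53700004e-04, -6.25431991e+01,  4.91280737e-02, -3.91612780e+01,
        1.63630379e-02,  9.66523105e-03, -1.58382414e-05]), 'position': array([ 0.16890296, -0.60135514,  0.2305311 ]), 'ee_rot': array([ 7.97012152e-01, -6.03962856e-01, -5.84511774e-04, -3.95353824e-04]), 'ft_force': array([0.06979497, 0.12389415, 0.14772672]), 'torque': array([-0.00987868, -0.03673799, -0.03119282]), 'grip_width': 0.9982573798461273}
0.0187
side {'fx': 425.546662553023, 'fy': 425.546662553023, 'cx': 258.3783045319581, 'cy': 180.08190283532488, 'k1': -0.05489340415709986, 'world_from_camera': array([[ 0.99186561,  0.08263216, -0.09682215,  0.41278579],
       [-0.12718887,  0.61314752, -0.77966217, -1.1355354 ],
       [-0.00505891,  0.7856348 ,  0.61866983,  1.02106737],
       [ 0.        ,  0.        ,  0.        ,  1. 
[... 214 characters left out ...]
  0.33328393],
       [-0.9942433 , -0.10607264,  0.01512779,  0.02349944],
       [-0.0070019 ,  0.20520902,  0.97869312,  1.19107667],
       [ 0.        ,  0.        ,  0.        ,  1.        ]])}
wrist {'fx': 310.73992382839486, 'fy': 310.73992382839486, 'cx': 260.8458850849434, 'cy': 194.58090538024808, 'k1': -0.08311893450468424, 'world_from_camera': array([[ 2.70258320e-01,  9.26807464e-01,  2.60745788e-01,
         2.34315807e-01],
       [-9.62787528e-01,  2.60379262e-01,  7.24072919e-02,
        -5.82405718e-01],
       [-7.85177257e-04, -2.70611466e-01,  9.62688329e-01,
         3.73054195e-01],
       [ 0.00000000e+00,  0.00000000e+00,  0.00000000e+00,
         1.00000000e+00]])}
```

View pics/side0.png

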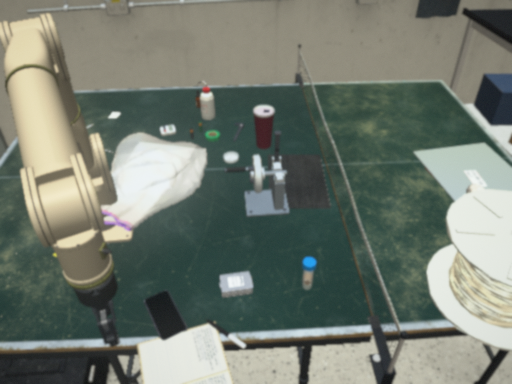

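View pics/top0.png

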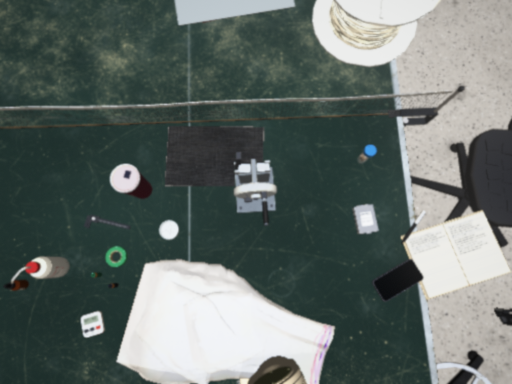

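View pics/wrist0.png

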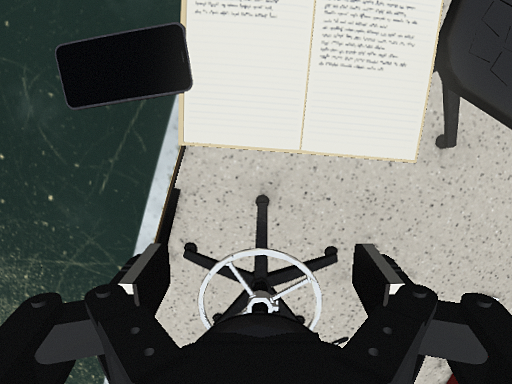

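Run:
```python
import cv2
a=cv2.imread("pics/side0.png")[125:225,215:345]; b=cv2.imread("pics/top0.png")[140:235,205:305]
cv2.imwrite("pics/s0c.png",cv2.resize(a,None,fx=6,fy=6,interpolation=cv2.INTER_CUBIC)); cv2.imwrite("pics/t0c.png",cv2.resize(b,None,fx=6,fy=6,interpolation=cv2.INTER_CUBIC))
```

```text
(no output)
```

View pics/s0c.png

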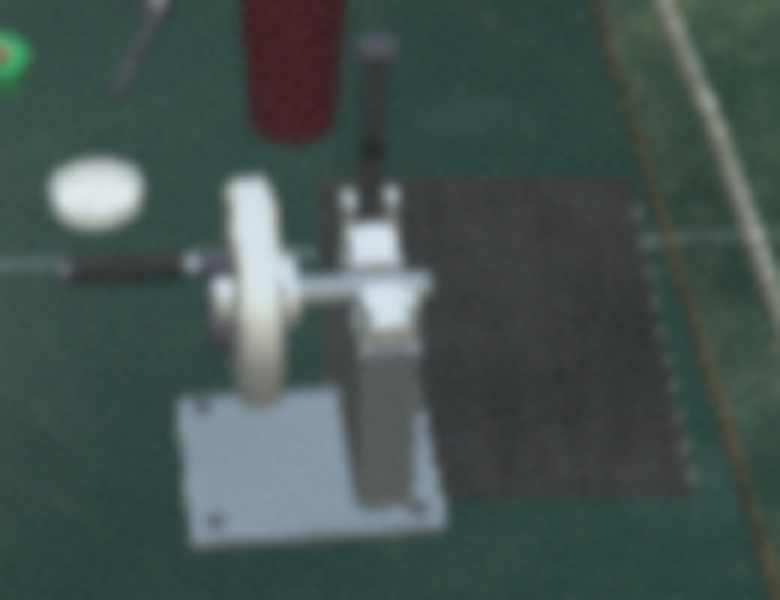

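View pics/t0c.png

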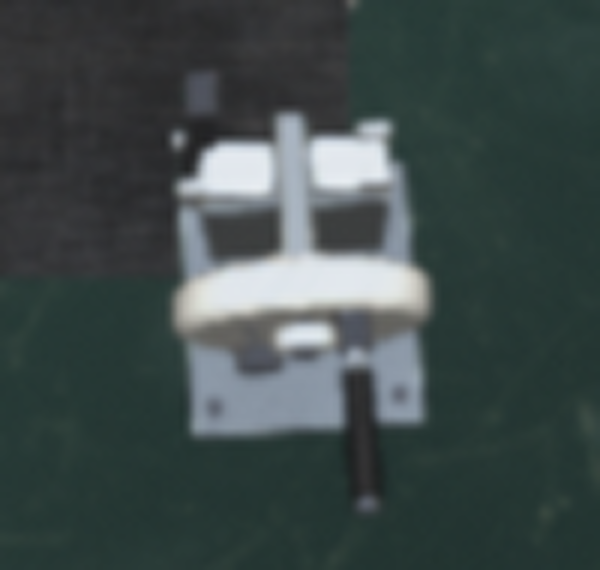

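```bash
cat > h.py <<'E'
import numpy as np, cv2
from scipy.spatial.transform import Rotation as R
from workcell import readout, camera, camera_info, manip
def proj(info,P):
    M=np.linalg.inv(info["world_from_camera"]); p=np.atleast_2d(P)@M[:3,:3].T+M[:3,3]
    s=np.c_[p[:,0],-p[:,1]]/-p[:,2:3]; r2=(s**2).sum(1,keepdims=True)
    return s*(1+info["k1"]*r2)*[info["fx"],info["fy"]]+[info["cx"],info["cy"]]
def st(p,P):
    x,y,w=p; c,s=np.cos(w),np.sin(w); P=np.atleast_2d(P)
    return np.c_[x+c*P[:,0]-s*P[:,1], y+s*P[:,0]+c*P[:,1], 0.14+P[:,2]]
def snap(n,f,box=None,k=4):
    im=camera(n)
    if box: im=im[box[1]:box[3],box[0]:box[2]]; im=cv2.resize(im,None,fx=k,fy=k,interpolation=cv2.INTER_CUBIC)
    cv2.imwrite("pics/"+f,im)
E
python3 - <<'E'
from h import *
from scipy.optimize import least_squares
T,S=camera_info("top"),camera_info("side")
def pts(q):
    x,y,w,ph,k=q
    hy,hz=.048*np.cos(ph),.048*np.sin(ph)
    return {'fl':[-.043,.065,-.126],'fr':[-.043,-.065,-.126],'br':[.107,-.065,-.126],'hf':[-.104,hy,hz],'hb':[-.040,hy,hz],'ke':[.072,.052-.114*np.cos(k),.02+.114*np.sin(k)]}
obs=[('t','fl',237,212.5),('t','fr',275.8,210.3),('t','hf',266.3,224.2),('t','hb',264.5,200.8),('t','ke',238.7,155.3),
('s','fl',244.7,191.7),('s','fr',247,216),('s','br',289.5,212.8),('s','hf',225.8,169.7),('s','hb',245.5,169.2),('s','ke',278,132.5)]
def f(q):
    d=pts(q); r=[]
    for c,n,u,v in obs:
        r+=list((proj(T if c=='t' else S, st(q[:3],d[n]))[0]-[u,v]))
    return r
for ph0 in(.5,2.5,-.5):
  s=least_squares(f,[.5,0,0,ph0,1.5],loss='soft_l1'); print(s.cost,s.x)
s=least_squares(f,[.5,0,0,-2.5,1.5],loss='soft_l1'); print(s.cost,s.x);
print(np.round(np.array(f(s.x)).reshape(-1,2),1))
E
```

```text
2.377698591633127 [ 0.5501792   0.00695626 -0.05424134  2.08088736  1.48888254]
2.3776985916331363 [ 0.5501792   0.00695626 -0.05424134  2.08088737  1.48888254]
50.39922685964466 [ 0.55146603  0.00311598 -0.04282103 -0.15678098  1.51455119]
44.5402002818021 [ 0.55113522  0.00862466 -0.05510991 -2.17764141  1.47503807]
[[-0.  -0.8]
 [-0.2 -0.7]
 [-0.3  1.4]
 [ 0.4  4.3]
 [-0.3 -0.1]
 [-0.  -0.8]
 [-0.6 -1.2]
 [-0.1 -0.3]
 [ 1.6 19.8]
 [ 0.7 19.4]
 [-0.1  0.8]]
```

Run:
```python
from h import *
T,S=camera_info("top"),camera_info("side")
q=(.5502,.00696,-.0542)
def ray(info,u,v,z):
    K=np.array([[info['fx'],0,info['cx']],[0,info['fy'],info['cy']],[0,0,1]])
    n=cv2.undistortPoints(np.array([[[u,v]]],float),K,np.array([info['k1'],0,0,0,0]))[0,0]
    M=info['world_from_camera']; d=M[:3,:3]@[n[0],-n[1],-1]; o=M[:3,3]; return o+d*(z-o[2])/d[2]
print('cup',ray(T,123,178,.174),ray(S,264,111,.174))
print('tube',ray(S,308,262,.11),ray(T,371,150,.11)); print('petri',ray(T,169,230,.016)); print('box',ray(T,366,219,.026))
k=1.489
print('hinge',st(q,[.072,.052,.02]),'ke',st(q,[.072,.052-.114*np.cos(k),.02+.114*np.sin(k)]),'h',st(q,[-.084,.048*np.cos(2.081),.048*np.sin(2.081)]),'shut end',st(q,[.072,.052-.114,.02]))
```

```text
cup [0.62392528 0.39372859 0.174     ] [0.62563095 0.37855648 0.174     ]
tube [ 0.64542552 -0.37159361  0.11      ] [ 0.64822418 -0.37142971  0.11      ]
petri [0.47487442 0.30555414 0.016     ]
box [ 0.4400119 -0.3448562  0.026    ]
hinge [[0.62491129 0.05498315 0.16      ]] ke [[0.6244067  0.04568244 0.27361885]] h [[ 0.46505347 -0.01189605  0.18188696]] shut end [[ 0.61873552 -0.05884945  0.16      ]]
```

play_rows(rows=[[[20,25,30],[0,0,-1.5],0],[[27,42,20],[0,0,-1.5],0],[[27,42,20],[0,0,-1.5],0],[[27,42,20],[0,0,-1.5],0],[[27,42,15],[0,0,-1.5],0],[[27,42,15],[0,0,-1.5],0],[[27,42,10],[0,0,-1.5],0],[[27,42,0],[0,0,-1.5],0],[[27,42,0],[0,0,-1.5],0],[[27,42,0],[0,0,-1.5],0],[[27,42,0],[0,0,-1.5],0],[[27,42,0],[0,0,-1.5],0]])

```text
clock: 1.65
position: [0.4865, -0.1133, 0.3613]
ee_rot: [-0.692, 0.722, -0.0, -0.0]
ft_force: [1.4, -0.0, 0.6]
grip_width: -0.0
```

play_rows(rows=[[[30,47,0],[0,0,-0.7],0],[[30,47,0],[0,0,0],0],[[30,47,0],[0,0,0],0],[[25,42,0],[0,0,0],0],[[20,40,0],[0,0,0],0],[[0,0,-40],[0,0,0],0],[[0,0,-40],[0,0,0],0],[[0,0,-27],[0,0,0],0],[[0,0,0],[0,0,0],0]])

```text
clock: 2.78
position: [0.62, 0.1077, 0.2522]
ee_rot: [-0.688, 0.725, 0.001, -0.002]
ft_force: [0.6, 0.5, 0.5]
grip_width: 0.002
```

Run:
```python
from h import *
snap("wrist","w1.png"); snap("side","s1.png",(200,90,350,220),5)
o=readout.get_obs(); print(o['position'],o['ft_force'])
```

```text
[0.62128044 0.10831551 0.25533544] [ 0.7001186  -0.60262685  0.41159355]
```

View pics/w1.png

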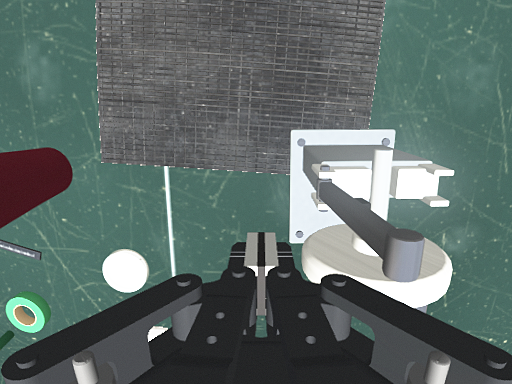

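View pics/s1.png

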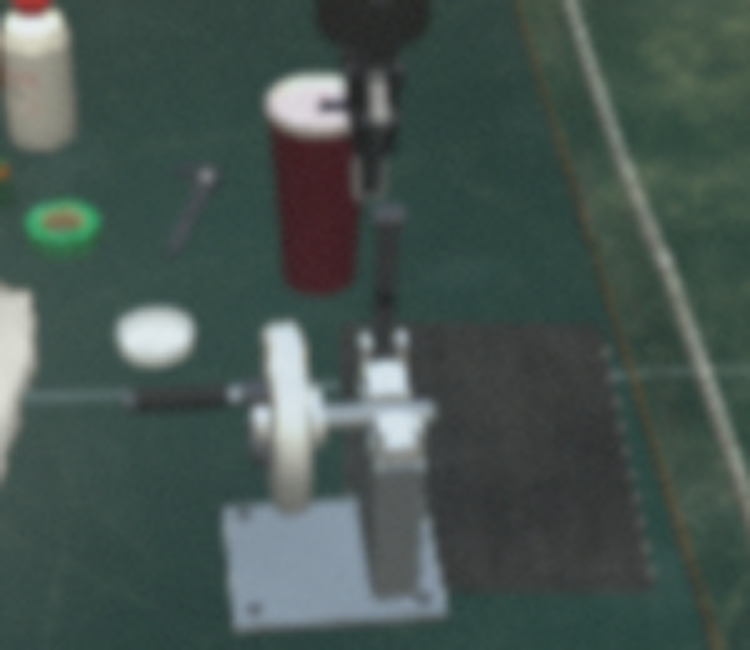

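play_rows(rows=[[[0,0,-15],[0,0,0],0],[[0,-19,0],[0,0,0],0],[[0,-19,0],[0,0,0],0],[[0,-14,-1],[0,0,0],0],[[0,-14,-2],[0,0,0],0],[[0,-12,-6],[0,0,0],0],[[0,-12,-7],[0,0,0],0],[[-1,-10,-9],[0,0,0],0],[[-1,-10,-11],[0,0,0],0],[[-1,-6,-11],[0,0,0],0],[[-1,-4,-9],[0,0,0],0],[[0,-2,-7],[0,0,0],0]])

```text
clock: 4.38
position: [0.6167, -0.0139, 0.1756]
ee_rot: [-0.688, 0.725, 0.0, -0.0]
ft_force: [0.2, 0.9, 0.8]
grip_width: 0.003
```

play_rows(rows=[[[0,-1,-4],[0,0,0],0],[[0,0,-4],[0,0,0],0],[[0,0,-3],[0,0,0],0],[[0,0,0],[0,0,0],0]])

```text
clock: 4.88
position: [0.6171, -0.0146, 0.1654]
ee_rot: [-0.688, 0.725, -0.0, 0.0]
ft_force: [0.5, 0.4, -1.1]
grip_width: 0.004
```

Run:
```python
from h import *
snap("wrist","w2.png"); snap("side","s2.png",(200,90,350,220),5)
o=readout.get_obs(); print(o['position'],o['ft_force'])
```

```text
[ 0.61705499 -0.01459908  0.16538235] [0.07177817 0.60053056 0.09197168]
```

View pics/w2.png

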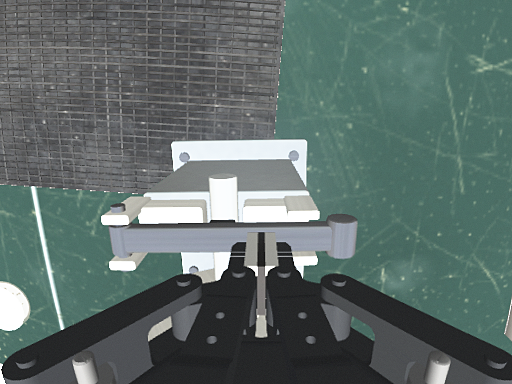

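View pics/s2.png

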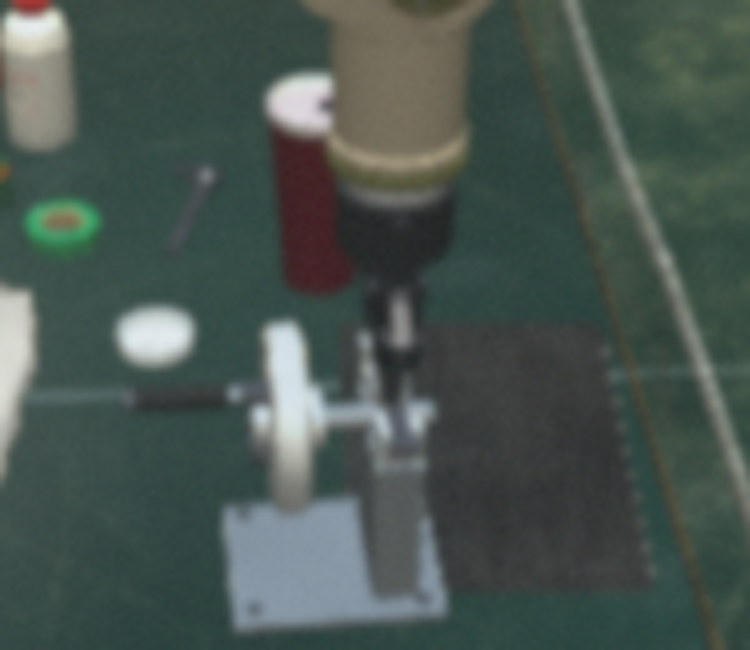

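play_rows(rows=[[[0,0,-1.5],[0,0,0],0],[[0,0,-1.5],[0,0,0],0],[[0,0,0],[0,0,0],0]])

```text
clock: 5.35
position: [0.6173, -0.0146, 0.1649]
ee_rot: [-0.688, 0.725, -0.001, 0.0]
ft_force: [-8.7, -1.0, 18.9]
grip_width: -0.004
```

play_rows(rows=[[[0,0,10],[0,0,0],0],[[0,0,40],[0,0,0],0],[[-10,0,50],[0,0,0],40],[[-40,0,30],[0,0,0],50],[[-50,0,0],[0,0,0],50],[[-55,2,0],[0,0,0],50],[[-5,0,0],[0,0,0],50],[[0,0,0],[0,0,0],50]])

```text
clock: 6.35
position: [0.4573, -0.013, 0.2928]
ee_rot: [-0.688, 0.726, -0.001, 0.0]
ft_force: [-0.5, 0.6, -0.0]
grip_width: 0.586
```

Run:
```python
from h import *
o=readout.get_obs(); print(o['position'],o['ft_force'],o['grip_width'])
W=camera_info("wrist")
snap("wrist","w3.png"); snap("side","s3.png",(200,90,350,220),5)
q=(.5502,.00696,-.0542)
for n,P in dict(hf=[-.104,-.0235,.0419],hb=[-.040,-.0235,.0419],end=[.072,-.062,.02],hinge=[.072,.052,.02]).items(): print(n,proj(W,st(q,P)))
```

```text
[ 0.45733332 -0.01296035  0.29284723] [-0.50566881  0.57812445 -0.01916158] 0.5858932917441239
hf [[259.59263195 204.94855154]]
hb [[259.5901182  128.82820668]]
end [[307.53525223 -12.34746144]]
hinge [[166.4384231  -11.18242184]]
```

View pics/w3.png

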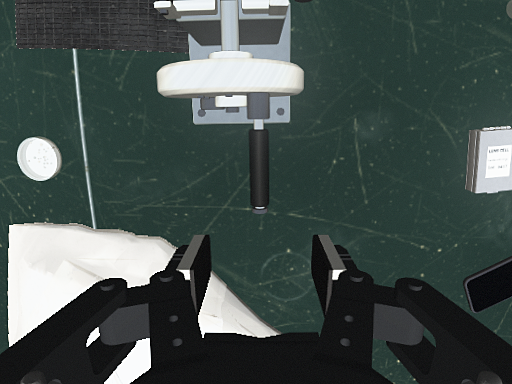

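View pics/s3.png

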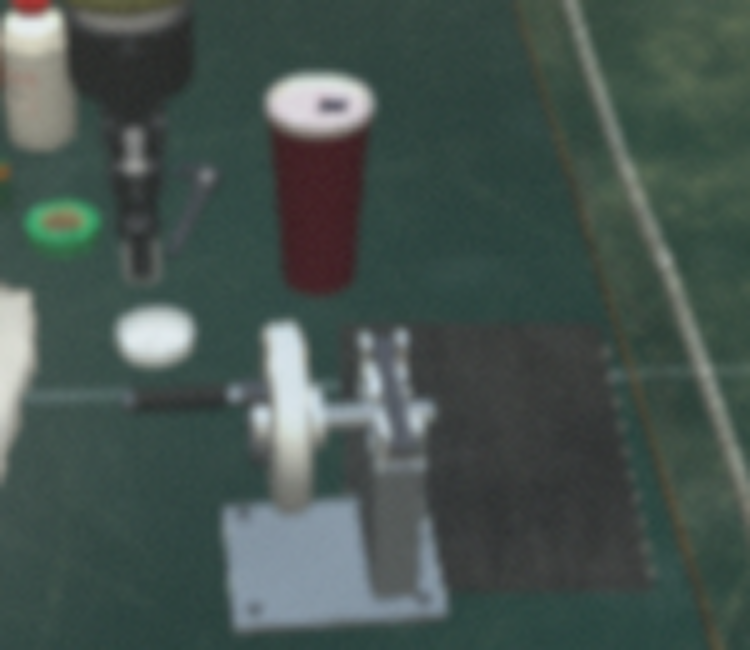

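play_rows(rows=[[[8,1,-40],[0,0,0],50],[[0,0,-40],[0,0,0],50],[[0,0,-35],[0,0,0],50],[[0,0,-15],[0,0,0],50],[[0,0,0],[0,0,0],40],[[0,0,0],[0,0,0],25],[[0,0,0],[0,0,0],10],[[0,0,0],[0,0,0],10]], force=50)

```text
clock: 7.45
position: [0.4659, -0.0118, 0.1637]
ee_rot: [-0.688, 0.725, -0.001, 0.001]
ft_force: [-1.7, -1.0, 6.3]
grip_width: 0.168
```

Run:
```python
from h import *
o=readout.get_obs(); print(o['position'],o['ft_force'],o['torque'],o['grip_width'])
snap("wrist","w4.png"); snap("side","s4.png",(200,90,350,220),5)
```

```text
[ 0.46592368 -0.01182103  0.16368748] [-1.73486251 -0.99052532  6.30469794] [-0.09108278  0.22076703  0.10993452] 0.1677671701698075
```

View pics/w4.png

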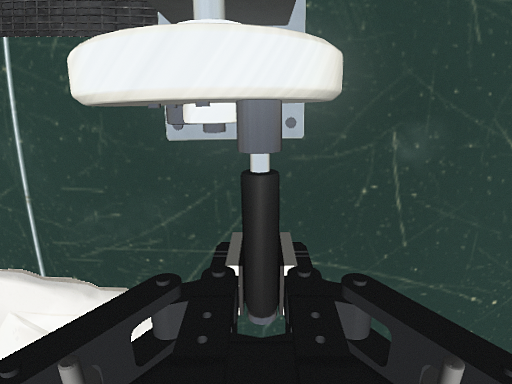

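View pics/s4.png

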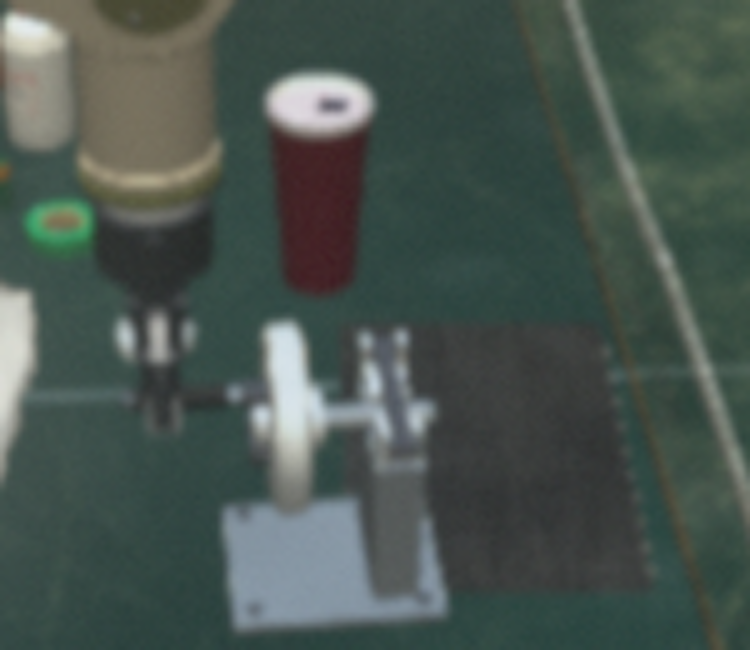

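Run:
```python
import numpy as np
p0=119.2
p=np.radians(p0+10*np.arange(0,40)); y=48*np.cos(p); z=48*np.sin(p); x=.054*y
P=np.round(np.c_[x,y,z]*2)/2
for i,d in enumerate(np.diff(P,axis=0)): print(i+1,round(p0+10*(i+1)),d.tolist())
```

```text
1 129 [0.0, -7.0, -5.0]
2 139 [-0.5, -6.0, -5.5]
3 149 [0.0, -4.5, -7.0]
4 159 [-0.5, -4.0, -7.5]
5 169 [0.0, -2.0, -8.0]
6 179 [0.0, -1.0, -8.5]
7 189 [0.0, 0.5, -8.0]
8 199 [0.0, 2.0, -8.5]
9 209 [0.0, 3.5, -7.5]
10 219 [0.5, 5.0, -7.0]
11 229 [0.5, 5.5, -6.0]
12 239 [0.0, 7.0, -4.5]
13 249 [0.5, 7.5, -4.0]
14 259 [0.5, 8.0, -2.0]
15 269 [0.5, 8.5, -1.0]
16 279 [0.5, 8.0, 0.5]
17 289 [0.5, 8.5, 2.0]
18 299 [0.5, 7.5, 3.5]
19 309 [0.0, 7.0, 5.0]
20 319 [0.5, 6.0, 5.5]
21 329 [0.0, 4.5, 7.0]
22 339 [0.5, 4.0, 7.5]
23 349 [0.0, 2.0, 8.0]
24 359 [0.0, 1.0, 8.5]
25 369 [0.0, -0.5, 8.0]
26 379 [0.0, -2.0, 8.5]
27 389 [0.0, -3.5, 7.5]
28 399 [-0.5, -5.0, 7.0]
29 409 [-0.5, -5.5, 6.0]
30 419 [0.0, -7.0, 4.5]
31 429 [-0.5, -7.5, 4.0]
32 439 [-0.5, -8.0, 2.0]
33 449 [-0.5, -8.5, 1.0]
34 459 [-0.5, -8.0, -0.5]
35 469 [-0.5, -8.5, -2.0]
36 479 [-0.5, -7.5, -3.5]
37 489 [0.0, -7.0, -5.0]
38 499 [-0.5, -6.0, -5.5]
39 509 [0.0, -4.5, -7.0]
```

play_rows(rows=[[[0,-7,-5],[0,0,0],10],[[-0.5,-6,-5.5],[0,0,0],10]])

```text
clock: 7.8
position: [0.4655, -0.0241, 0.1536]
ee_rot: [-0.689, 0.725, -0.001, 0.001]
ft_force: [-1.5, 5.2, 10.2]
grip_width: 0.166
```

play_rows(rows=[[[0,-4.5,-7],[0,0,0],10],[[-0.5,-4,-7.5],[0,0,0],10]])

```text
clock: 8.05
position: [0.4651, -0.0329, 0.1389]
ee_rot: [-0.688, 0.725, -0.001, 0.001]
ft_force: [-0.8, 4.7, 11.0]
grip_width: 0.169
```

play_rows(rows=[[[0,-2,-8],[0,0,0],10],[[0,-1,-8.5],[0,0,0],10]])

```text
clock: 8.3
position: [0.4651, -0.0359, 0.1222]
ee_rot: [-0.688, 0.725, -0.001, 0.001]
ft_force: [-3.9, 3.2, 10.8]
grip_width: 0.168
```

play_rows(rows=[[[0,0.5,-8],[0,0,0],10],[[0,2,-8.5],[0,0,0],10]])

```text
clock: 8.55
position: [0.4652, -0.0331, 0.1057]
ee_rot: [-0.688, 0.725, -0.001, 0.001]
ft_force: [-3.0, 3.5, 11.7]
grip_width: 0.166
```

play_rows(rows=[[[0,3.5,-7.5],[0,0,0],10],[[0.5,5,-7],[0,0,0],10]])

```text
clock: 8.8
position: [0.4656, -0.0247, 0.0912]
ee_rot: [-0.688, 0.725, -0.001, 0.001]
ft_force: [-4.8, 3.5, 12.4]
grip_width: 0.17
```

play_rows(rows=[[[0.5,5.5,-6],[0,0,0],10],[[0,7,-4.5],[0,0,0],10]])

```text
clock: 9.05
position: [0.466, -0.0123, 0.0807]
ee_rot: [-0.688, 0.725, -0.001, 0.001]
ft_force: [-3.1, -0.5, 13.6]
grip_width: 0.165
```

play_rows(rows=[[[0.5,7.5,-4],[0,0,0],10],[[0.5,8,-2],[0,0,0],10]])

```text
clock: 9.3
position: [0.4667, 0.003, 0.0748]
ee_rot: [-0.688, 0.725, -0.001, 0.0]
ft_force: [-5.5, -1.0, 16.2]
grip_width: 0.172
```

play_rows(rows=[[[0.5,8.5,-1],[0,0,0],10],[[0.5,8,0.5],[0,0,0],10]])

```text
clock: 9.55
position: [0.4673, 0.0187, 0.0742]
ee_rot: [-0.688, 0.726, -0.001, -0.001]
ft_force: [-8.1, -5.0, 17.8]
grip_width: 0.169
```

play_rows(rows=[[[0.5,8.5,2],[0,0,0],10],[[0.5,7.5,3.5],[0,0,0],10]])

```text
clock: 9.8
position: [0.4679, 0.034, 0.0792]
ee_rot: [-0.688, 0.726, -0.001, -0.001]
ft_force: [-6.0, -6.9, 9.6]
grip_width: 0.168
```

Run:
```python
from h import *
o=readout.get_obs(); print(o['position'],o['ft_force'],o['torque'],o['grip_width'])
snap("wrist","w5.png"); snap("side","s5.png",(200,90,350,220),5)
```

```text
[0.46785394 0.03400929 0.07922961] [-6.01719907 -6.91103643  9.62489919] [-1.3578563   1.27654839  0.07751168] 0.16788289017172242
```

View pics/s5.png

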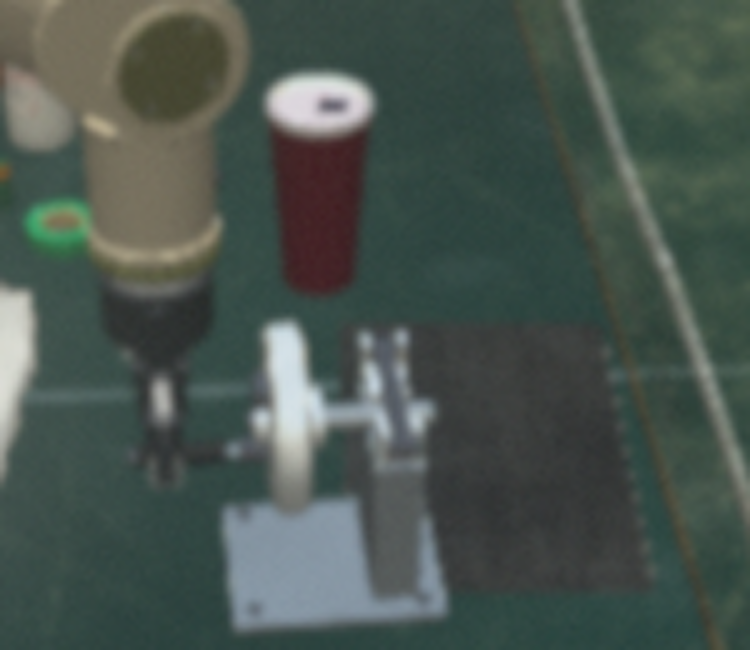

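play_rows(rows=[[[0,7,5],[0,0,0],10],[[0.5,6,5.5],[0,0,0],10]])

```text
clock: 10.15
position: [0.4683, 0.0474, 0.0894]
ee_rot: [-0.688, 0.726, -0.0, -0.001]
ft_force: [-4.9, -7.9, 6.2]
grip_width: 0.171
```

play_rows(rows=[[[0,4.5,7],[0,0,0],10],[[0.5,4,7.5],[0,0,0],10]])

```text
clock: 10.4
position: [0.4687, 0.0565, 0.1037]
ee_rot: [-0.688, 0.726, -0.0, -0.001]
ft_force: [-3.8, -6.0, 1.5]
grip_width: 0.169
```

play_rows(rows=[[[0,2,8],[0,0,0],10],[[0,1,8.5],[0,0,0],10]])

```text
clock: 10.65
position: [0.4688, 0.0601, 0.1202]
ee_rot: [-0.688, 0.725, 0.0, -0.0]
ft_force: [-1.0, -3.5, -2.6]
grip_width: 0.171
```

play_rows(rows=[[[0,-0.5,8],[0,0,0],10],[[0,-2,8.5],[0,0,0],10]])

```text
clock: 10.9
position: [0.4687, 0.0579, 0.1367]
ee_rot: [-0.689, 0.725, 0.0, 0.0]
ft_force: [-3.8, 1.4, -3.7]
grip_width: 0.166
```

play_rows(rows=[[[0,-3.5,7.5],[0,0,0],10],[[-0.5,-5,7],[0,0,0],10]])

```text
clock: 11.15
position: [0.4684, 0.0502, 0.1515]
ee_rot: [-0.689, 0.725, 0.001, 0.001]
ft_force: [-1.3, 4.6, -2.8]
grip_width: 0.169
```

play_rows(rows=[[[-0.5,-5.5,6],[0,0,0],10],[[0,-7,4.5],[0,0,0],10]])

```text
clock: 11.4
position: [0.468, 0.0385, 0.1623]
ee_rot: [-0.689, 0.725, 0.001, 0.001]
ft_force: [-4.9, 9.7, 1.0]
grip_width: 0.167
```

play_rows(rows=[[[-0.5,-7.5,4],[0,0,0],10],[[-0.5,-8,2],[0,0,0],10]])

```text
clock: 11.65
position: [0.4674, 0.0235, 0.1688]
ee_rot: [-0.689, 0.725, 0.001, 0.002]
ft_force: [-5.6, 10.9, 5.9]
grip_width: 0.168
```

play_rows(rows=[[[-0.5,-8.5,1],[0,0,0],10],[[-0.5,-8,-0.5],[0,0,0],10]])

```text
clock: 11.9
position: [0.4668, 0.0066, 0.1698]
ee_rot: [-0.689, 0.725, 0.0, 0.002]
ft_force: [-6.7, 9.6, 10.6]
grip_width: 0.164
```

play_rows(rows=[[[-0.5,-8.5,-2],[0,0,0],10],[[-0.5,-7.5,-3.5],[0,0,0],10]])

```text
clock: 12.15
position: [0.4661, -0.0105, 0.1645]
ee_rot: [-0.689, 0.725, -0.001, 0.001]
ft_force: [-6.5, 7.2, 12.5]
grip_width: 0.165
```

```bash
cat > fit.py <<'E'
import numpy as np
from scipy.optimize import least_squares
D=np.array([l.split() for l in """-.0241 .1536 5.2 10.2
-.0329 .1389 4.7 11
-.0359 .1222 3.2 10.8
-.0331 .1057 3.5 11.7
-.0247 .0912 3.5 12.4
-.0123 .0807 -.5 13.6
.003 .0748 -1 16.2
.0187 .0742 -5 17.8
.034 .0792 -6.9 9.6
.0474 .0894 -7.9 6.2
.0565 .1037 -6 1.5
.0601 .1202 -3.5 -2.6
.0579 .1367 1.4 -3.7
.0502 .1515 4.6 -2.8
.0385 .1623 9.7 1
.0235 .1688 10.9 5.9
.0066 .1698 9.6 10.6
-.0105 .1645 7.2 12.5""".split("\n")],float)
c=least_squares(lambda q:np.hypot(D[:,0]-q[0],D[:,1]-q[1])-q[2],[.0116,.1218,.048]).x; print('centre',c)
ph=np.arctan2(D[:,1]-c[1],D[:,0]-c[0])
y,z=.048*np.cos(ph),.048*np.sin(ph)
t=-y*D[:,3]+z*D[:,2]; rad=-(D[:,2]*np.cos(ph)+D[:,3]*np.sin(ph))
print(np.c_[np.degrees(ph)%360,t,rad].round(3))
for m in (slice(None),slice(1,None)):
    A=np.c_[np.ones_like(ph),np.cos(ph),-np.sin(ph)][m]; s,_,_,_=np.linalg.lstsq(A,t[m],rcond=None)
    G=np.hypot(s[1],s[2]); d=np.degrees(np.arctan2(s[2],s[1]))
    print('fric',s[0],'G',G,'delta',d,'target phi',(-90-d)%360, 'res',np.std(A@s-t[m]))
    # gripping bias force included
    A2=np.c_[A];
E
python3 fit.py
```

```text
centre [0.0121351  0.12203822 0.04808463]
[[ 1.38943e+02  5.33000e-01 -2.77800e+00]
 [ 1.59473e+02  5.74000e-01  5.45000e-01]
 [ 1.79807e+02  5.19000e-01  3.16400e+00]
 [ 1.99859e+02  4.71000e-01  7.26600e+00]
 [ 2.19936e+02  3.49000e-01  1.06440e+01]
 [ 2.39413e+02  3.53000e-01  1.14530e+01]
 [ 2.59055e+02  1.95000e-01  1.57150e+01]
 [ 2.77814e+02  1.22000e-01  1.83150e+01]
 [ 2.97040e+02  8.60000e-02  1.16870e+01]
 [ 3.17215e+02  3.90000e-02  1.00090e+01]
 [ 3.37542e+02  4.30000e-02  6.11800e+00]
 [ 3.57805e+02  1.31000e-01  3.39800e+00]
 [ 1.77640e+01  1.90000e-01 -2.04000e-01]
 [ 3.77390e+01  2.41000e-01 -1.92400e+00]
 [ 5.67820e+01  3.63000e-01 -6.15100e+00]
 [ 7.63400e+01  4.42000e-01 -8.30700e+00]
 [ 9.66110e+01  5.16000e-01 -9.42400e+00]
 [ 1.18061e+02  5.87000e-01 -7.64400e+00]]
fric 0.32243893156495224 G 0.2628938436635117 delta -141.38566351752243 target phi 51.38566351752243 res 0.024999127454279575
fric 0.3259981711028802 G 0.27002098509190375 delta -141.31943452472274 target phi 51.31943452472274 res 0.02168339405157565
```

play_rows(rows=[[[0.5,7.5,3.5],[0,0,0],10],[[0.5,8.5,2],[0,0,0],10]])

```text
clock: 12.4
position: [0.4666, 0.0035, 0.1693]
ee_rot: [-0.688, 0.726, -0.001, -0.0]
ft_force: [-6.0, -3.9, 9.3]
grip_width: 0.172
```

play_rows(rows=[[[0.5,8,0.5],[0,0,0],10],[[0.5,8.5,-1],[0,0,0],10]])

```text
clock: 12.65
position: [0.4673, 0.0212, 0.1692]
ee_rot: [-0.688, 0.725, -0.001, -0.0]
ft_force: [-8.0, -1.8, 13.8]
grip_width: 0.165
```

play_rows(rows=[[[0.5,8,-2],[0,0,0],10],[[0.5,7.5,-4],[0,0,0],10]])

```text
clock: 12.9
position: [0.4679, 0.0376, 0.1627]
ee_rot: [-0.689, 0.725, -0.0, 0.0]
ft_force: [-8.4, -0.3, 10.4]
grip_width: 0.169
```

play_rows(rows=[[[0,6,-4],[0,0,0],10]])

```text
clock: 13.02
position: [0.4681, 0.0435, 0.1585]
ee_rot: [-0.689, 0.725, -0.0, 0.0]
ft_force: [-5.4, -1.9, 7.8]
grip_width: 0.17
```

play_rows(rows=[[[0,0,0],[0,0,0],10],[[0,0,0],[0,0,0],10],[[0,0,0],[0,0,0],10],[[0,0,0],[0,0,0],10]])

```text
clock: 13.52
position: [0.4681, 0.044, 0.158]
ee_rot: [-0.689, 0.725, 0.0, 0.001]
ft_force: [-4.7, 5.6, 3.2]
grip_width: 0.163
```

Run:
```python
from h import *
o=readout.get_obs(); print(o['clock'],o['position'],o['ft_force'],o['grip_width'],np.abs(o['joint_velocities']).max())
print(np.degrees(np.arctan2(o['position'][2]-.12204,o['position'][1]-.01214)))
W,S=camera_info("wrist"),camera_info("side")
snap("wrist","w6.png"); snap("side","s6.png",(200,90,350,220),5)
q=(.5502,.00696,-.0542)
for k in(0,.06,.15,.3):print(k,[((proj(S,st(q,[.072,.052-r*np.cos(k),.02+r*np.sin(k)]))[0]-[200,90])*5).round() for r in (.05,.114)])
```

```text
13.525 [0.46812585 0.04403172 0.15799105] [-4.70507023  5.64374151  3.19961268] 0.1630613347743366 0.0013446172653688506
48.4241762227244
0 [array([391., 391.]), array([401., 449.])]
0.06 [array([391., 388.]), array([402., 441.])]
0.15 [array([391., 382.]), array([402., 428.])]
0.3 [array([391., 372.]), array([402., 404.])]
```

View pics/w6.png

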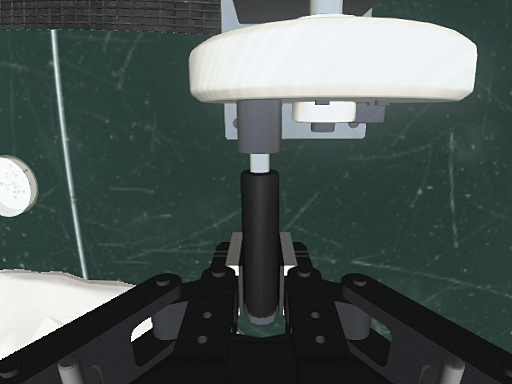

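View pics/s6.png

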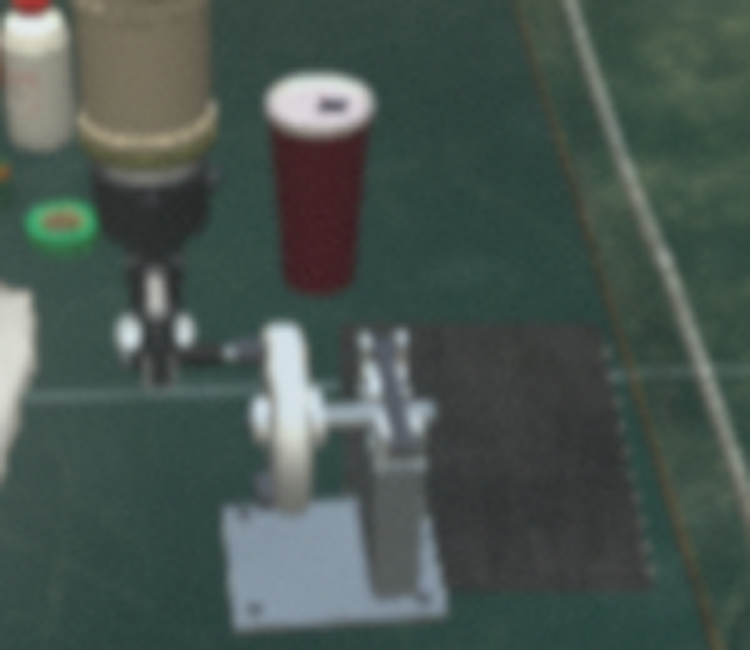

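Run:
```python
from h import *
S=camera_info("side"); b=(262,150,302,190); k=15
im=camera("side")[b[1]:b[3],b[0]:b[2]]; im=cv2.resize(im,None,fx=k,fy=k,interpolation=cv2.INTER_CUBIC); im=cv2.convertScaleAbs(im,alpha=1.5)
q=(.5502,.00696,-.0542)
for a,c in((0,(0,0,255)),(.15,(0,255,0))):
    p=(proj(S,st(q,[.072,.052-.122*np.cos(a),.02+.122*np.sin(a)]))[0]-b[:2]+.5)*k
    cv2.drawMarker(im,tuple(int(v) for v in p),c,cv2.MARKER_CROSS,24,2)
cv2.imwrite("pics/k7.png",im)
```

```text
(no output)
```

View pics/k7.png

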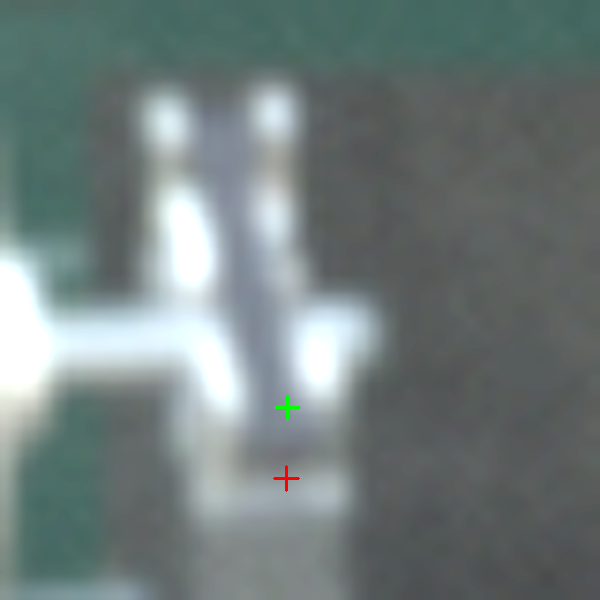

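Run:
```python
from h import *
print(manip.hand_in()); o=readout.get_obs(); print(o['position'],o['grip_width'],np.abs(o['joint_velocities']).max())
```

```text
the job is handed in; nothing more can be done
None
the job is handed in; nothing more can be done
```

The job is handed in at about 13.6 s of 72 s, with no verdict reported. The gripper is still pinching the handle, and the rotor is at rest with its felt heavy side about 3° from straight down.

- **Keeper:** I swung the bar down with the closed fingers until it met a hard stop, 19 N at the bar's shut height of 165 mm. The last side picture puts the bar's end within about 1 pixel of where it should be when shut. That is roughly 0–0.03 rad open, though the picture is blurred. The rotor had not been turned by then.
- **Heavy side:** I then led the handle once right round, taking 18 force readings. They fit a friction of 0.32 N m and a weight pull of 0.26 N m, with a residual of 0.025 N m. Three readings on the way back agreed to about 0.015 N m. The friction came out slightly above the stated 0.30 N m; the pull is within the stated range.
- **Final pose:** The weight should be straight down with the handle at 51.4° above level on the left side. It was left at 48.4°, against the 25° allowed. The arm was still, with the fingers stopped on the handle at a 50 N grip setting.
- **Not checked at the end:** I did not measure the bystanders again. The arm stayed well clear of them, and the cup was unmoved in the last side picture. My attempt to read the state after hand-in was refused.

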